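# Hang-up to hinge: threading a clevis pin at the bar bender

### The arm

A 7-joint arm with a two-finger parallel gripper is mounted at the origin on the work surface. World frame = base frame: x ahead of the robot, y to its left, z up, the work surface at z = 0. Lengths are in m, angles in rad, forces in N, time in s.
With the tool pointing down it reaches from about 0.425 to 1.025 m from the base axis. Payload 9.4 kg.
Tool frame: the origin (TCP) lies at the very end of the fingers, on their centre line; the grasp point (between the pads) lies 19 mm behind it; x points along the fingers, z is the direction in which the jaws open and shut, and the axes are right-handed (so a half turn about x gives the same grasp; the last joint's range is limited). The gripper opens to 93 mm and grips with 3 to 60 N. Pads are 15 mm wide; open, the fingers measure 128 mm over their backs; the gripper's body (75 mm by 188 mm) begins 65 mm behind the grasp point.
Start: joints at [1.261, 0.599, -0.003, 1.599, 0.002, 0.943, -0.08], TCP at [0.167, -0.705, 0.219] pointing down, gripper open.
Joint ranges: [-2.57, 2.57], [-0.35, 1.97], [-1.29, 1.29], [0.11, 2.56], [-1.05, 4.19], [0.11, 1.86], [-2.63, 2.63]. Speed limits (rad/s): [2.22, 2.22, 3.01, 3.01, 3.14, 3.14, 3.14].

### API

Orientations are given as [roll, pitch, yaw] about the fixed x, y, z axes, in that order (R = Rz(yaw) Ry(pitch) Rx(roll)).
In Python, from station import bot gives the robot as it stands.
- The arm moves only by the tool step_arm, never from a script. Its arguments are lists of equal length, an entry for each row: "offset": the shift along the tool's x, y, z in mm, a list of three; "turn": the turn about the tool's x in rad. In form: {"offset": [[dx, dy, dz], ...], "turn": [turn, ...]}. A call has 1 to 12 rows; each row shifts and turns the pose as measured when the row begins, along the tool's axes as they then stand; what a row does not reach is not made up. A row lasts 1/10 s, in which the tool goes at most 50 mm and 8.59 degrees, less where a joint would pass 70% of its speed; a pose out of reach is approached as far as the arm can. A call is refused whole if a number of a shift passes 50 or a number of a turn 0.15, either way. A call with a gripper value outside its range is refused whole. "jaw" is the closure in counts, from 0 (fully open) to 255 (shut), set as the call begins (left out, the last holds). The fingers move at their own pace and stop on an object; "squeeze" is the grip in N (left out, the last holds). Time passes only in rows, so rows that do not move let the fingers close. It gives the time, the measured TCP pose, the force and the opening at its end, in the units of the state.
- bot.get_obs(): the state, without advancing time (a new reading comes with each control period).
- bot.camera(name): name is "scene" or "top" or "wrist"; returns the picture (420x560x3 uint8, blue, green, red); there is no depth.
- bot.calibration(name): a dict with "fx", "fy", "cx", "cy" (pixels), "eye" and "attitude" of the camera in the world; the wrist camera has in their place "mount" (4x4, takes a point from camera to tool coordinates, whose origin is the TCP and whose axes are the tool frame's). Camera axes: x right, y down, z forward; pixel columns grow to the right and rows downward; lengths in m; the calibration is good to about 2 mm. A picture is of the moment at which its call begins: read the wrist's pose just before it. calibration takes no time and is no camera call.
- bot.job_done(): hands the job in, once; it reports no verdict.
Trained networks look in the newest picture that a camera, given by its name, has taken for a name from the list of things; names that differ only in an ending like _2 or _b are one class to them, and where a whole thing is asked for, a point or a joint stands for the part that bears it (a point fixed in the world has none). Each returns a list of dicts, best first, with "confidence" (0 to 1); they miss things now and then, are a little off and sometimes report something else, mostly with a low value. They report only what shows in the picture. A call takes as long as a camera call. They do not tell look-alikes from the thing itself.
- bot.recognise(query, camera): "location" ([column, row] as shares, 0 to 1, of the picture: columns of its width, rows of its height, amid what is visible of it).
- bot.cut_out(query, camera): "mask" (420x560 bool, what is visible of it) and "location" ([column, row] as shares, 0 to 1, of the picture: columns of its width, rows of its height, amid what is visible of it).
The state is a dict: "time": time; "joint_positions": joint angles; "joint_vel": joint speeds; "joint_efforts": joint torques, N m; "position": TCP position; "eef_rot": TCP orientation; "contact_force": force on the tool from outside, world axes, zero at the start; "ft_torque": the same for the moment, N m; "grip_width": finger opening in m.
Only numpy, scipy, OpenCV 4.12 (cv2) and the standard library are available. Lean on these libraries where they do the work, as an engineer would, in place of code of your own. Each camera call takes 0.05 s, during which the arm holds its last target.

### The job

Lift the steel hinge pin up and off the forked hook it hangs on, carry it to the clevis bracket and thread it nose down through the upper bushing and then the lower one. Finish while still holding the pin upright in the gripper, its nose standing out below the lower lug and its collar still about 15 mm clear above the upper lug, so that a washer can be slipped under it: do not seat it or let go. Do not drop the pin on the way, and leave the other things on the bench where they are.

Things in the scene. Friction and masses are not known exactly. Their poses are not given: they have to be found in the camera images.
- pin: Bare steel hinge pin, 0.3 to 0.6 kg, hanging upright in the fork. Square head 24 x 24 mm, 45 mm tall, to grip by; below it a round collar 40 mm across, 8 mm thick; then a 16 mm round shank reaching 100 mm below the collar, its last 14 mm tapering to 8 mm. Origin on the axis at the collar's underside (head 8 to 53 mm above it); z up along the pin, x and y square to the head's flats.
- pin_tip (a point): The end of the pin's nose, on its axis, 100 mm below the origin of the pin.
- stand: Fixed hook stand: green base plate 130 x 100 x 12 mm, green post 20 x 24 mm, dark steel fork with its top 165 mm above the bench. Two level tines along the stand's x, slot 24 mm wide, open at the -x end, tips turned up 12 mm. The post stands 46 to 66 mm from the seat towards +x and 38 to 62 mm towards +y and ends level with the tines. Origin on the bench under the seat; z up.
- hook_seat (a point): Where the pin hangs: shank in the slot, collar lying on the tines; this point is level with the top of the tines, 165 mm above the bench. To free the pin raise it more than 12 mm, so that the collar clears the turned-up tips (27 to 33 mm from here), and draw it out along the stand's -x by at least 60 mm.
- clevis: Fixed dark steel clevis bracket: base plate 10 mm thick, upright web on its -x side, two level lugs 70 x 64 mm, 14 mm thick, one above the other, each with a bushing (brass-rimmed vertical hole). Lower lug 55 to 69 mm above the bench, upper lug 111 to 125 mm; nothing stands above it. Origin on the bench under the bore axis; z up.
- upper_bore (a point): Centre of the upper bushing's mouth, on the upper lug's top face, 125 mm above the bench. Both holes are on one vertical axis, 19 mm in diameter, with 2 mm chamfers.
- lower_bore (a point): Centre of the lower bushing's mouth, on the lower lug's top face, 69 mm above the bench.
- roller: Bystander: loose stepped metal forming roller, 68 mm across, 92 mm tall, standing. Origin at the centre of its underside.
- post: Bystander: loose plain dark steel cylinder, 32 mm across, 100 mm tall, standing. Origin at the centre of its underside.
- disc: Bystander: loose black rubber disc with a hole, 90 mm across, 28 mm thick, lying flat. Origin at the centre of its underside.
- tape: Bystander: loose yellow tape measure 60 x 36 mm, 55 mm tall, standing. Origin at the centre of its underside.
Not all that is in view belongs to the job. What is shaped like the clevis but orange is not meant. There is more than one size of the pin; the one meant has the size given above.

How it is judged:
By the outcome, as a careful person would: the job done as asked, in the order asked, and still so for the second after the job is handed in, while the arm keeps its last pose, push and grip.
It also fails if it takes over 58 s, if anything falls off the work surface, if the arm or the gripper's body presses on something with over 40 N, if the wrist force passes 120 N, or if a joint passes its speed limit or range.

## Working session

There is one attempt and no reset: what is moved stays moved. The work goes in short steps, Python scripts to look and compute and a tool call to move; the robot and the scene stay as the last step left them, time stands still between calls to the robot, and variables do not carry over. Pictures are saved under pics/ and viewed, and the job is handed in when it is done.

Besides the shell and the picture viewer there is one more tool, called after "Emit:" in YAML: its name, and indented under it one key for each argument. step_arm: Moves the arm, as the interface text tells. Its arguments: {"type":"object","properties":{"offset":{"type":"array"},"turn":{"type":"array"},"jaw":{"type":"number"},"squeeze":{"type":"number"}},"required":["offset","turn"]}

```bash
ls; mkdir -p pics
python3 - <<'E'
from station import bot
import cv2
o=bot.get_obs(); print({k:o[k] for k in('time','position','eef_rot','contact_force','grip_width')})
for n in('scene','top','wrist'):
    im=bot.camera(n); cv2.imwrite(f'pics/{n}0.png',im); print(n,bot.calibration(n))
E
```

```text
pics
{'time': 0.0, 'position': array([ 0.16709684, -0.70500271,  0.21778171]), 'eef_rot': array([-3.02674629,  1.56930044,  1.91845511]), 'contact_force': array([-0.38357767, -0.22783626, -0.08879874]), 'grip_width': 0.09293661307936782}
scene {'fx': 426.3658742773927, 'fy': 426.3658742773927, 'cx': 275.5965520233031, 'cy': 207.58973464648702, 'eye': array([1.01498107, 0.4904562 , 0.7233682 ]), 'attitude': array([-2.25602501, -0.00818871,  2.45094822])}
top {'fx': 441.33907175370683, 'fy': 441.33907175370683, 'cx': 285.5928838727677, 'cy': 208.95657435199576, 'eye': array([ 0.36630716, -0.07316604,  1.35301507]), 'attitude': array([-2.98006877,  0.00905938, -1.58001273])}
wrist {'fx': 370.56231473358474, 'fy': 370.56231473358474, 'cx': 277.4435508433454, 'cy': 209.32012239039562, 'mount': array([[-1.69120909e-04, -2.55617014e-01,  9.66778110e-01,
        -1.65798242e-01],
       [ 2.71252186e-04, -9.66778100e-01, -2.55616964e-01,
         7.09720066e-02],
       [ 9.99999949e-01,  2.19010503e-04,  2.32839065e-04,
         1.19283773e-04],
       [ 0.00000000e+00,  0.00000000e+00,  0.00000000e+00,
         1.00000000e+00]])}
```

View pics/scene0.png

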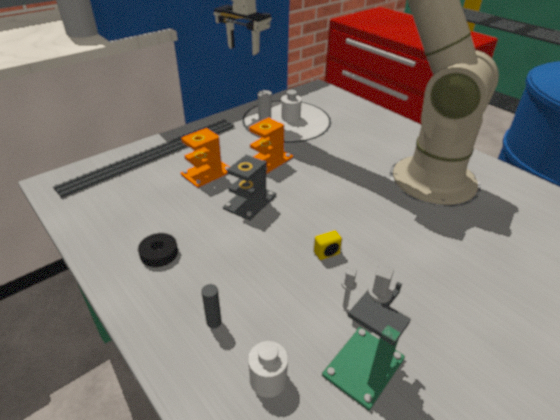

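View pics/top0.png

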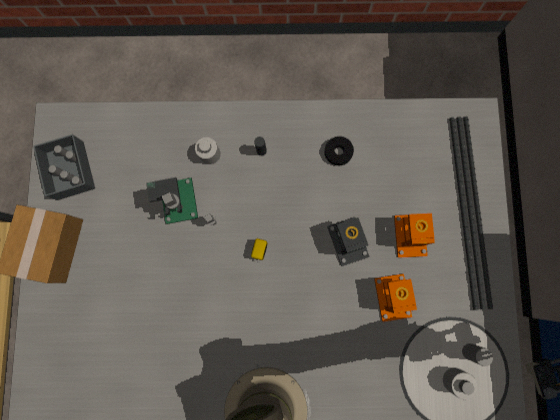

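View pics/wrist0.png

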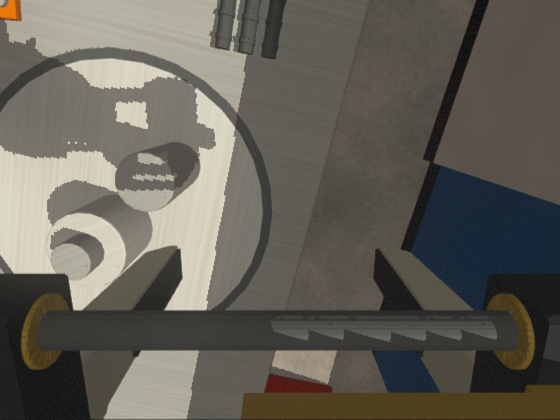

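```bash
cat > h.py <<'E'
from station import bot
import numpy as np, cv2
from scipy.spatial.transform import Rotation as R
def cam(n,obs=None):
    c=bot.calibration(n); K=np.array([[c['fx'],0,c['cx']],[0,c['fy'],c['cy']],[0,0,1]])
    if n=='wrist':
        o=obs or bot.get_obs(); T=np.eye(4);T[:3,:3]=R.from_euler('xyz',o['eef_rot']).as_matrix();T[:3,3]=o['position']
        M=T@c['mount']; return K,M[:3,:3],M[:3,3]
    return K,R.from_euler('xyz',c['attitude']).as_matrix(),np.array(c['eye'])
def ray(C,uv):
    K,Rm,e=C; d=Rm@np.linalg.solve(K,[uv[0],uv[1],1]); return e,d/np.linalg.norm(d)
def atz(C,uv,z):
    e,d=ray(C,uv); return e+d*(z-e[2])/d[2]
def proj(C,p):
    K,Rm,e=C; q=K@(Rm.T@(np.asarray(p)-e)); return q[:2]/q[2]
def tri(rs):
    A=np.zeros((3,3));b=np.zeros(3)
    for e,d in rs:
        P=np.eye(3)-np.outer(d,d);A+=P;b+=P@e
    return np.linalg.solve(A,b)
E
python3 - <<'E'
from h import *
for n in('scene','top'):
    bot.camera(n)
    C=cam(n)
    for q in('pin','hook_seat','upper_bore','clevis','stand'):
        print(n,q,[(np.round(np.array(r['location'])*[560,420],1),round(r['confidence'],2)) for r in bot.recognise(q,n)])
s=cv2.imread('pics/scene0.png');t=cv2.imread('pics/top0.png')
a=cv2.resize(s[250:410,310:430],None,fx=4.5/1.2,fy=4.5/1.2,interpolation=3)
b=cv2.resize(t[160:240,130:230],None,fx=3.4,fy=3.4,interpolation=3)
b2=cv2.resize(t[200:280,300:400],None,fx=3.4,fy=3.4,interpolation=3)
im=np.zeros((600,800,3),np.uint8);im[:600,:450]=a;im[:272,455:795]=b;im[300:572,455:795]=b2
cv2.imwrite('pics/crop1.png',im)
E
```

```text
scene pin [(array([347.4, 284.1]), 0.81), (array([381.3, 288.7]), 0.55)]
scene hook_seat [(array([368.2, 353.2]), 0.55)]
scene upper_bore [(array([270.2, 143.7]), 0.94), (array([246.4, 186.8]), 0.73), (array([203.4, 158.8]), 0.63)]
scene clevis [(array([245.4, 188.6]), 0.83), (array([268.1, 144.4]), 0.82), (array([206.1, 156.1]), 0.81)]
scene stand [(array([366.6, 351.9]), 0.95)]
top pin [(array([173.4, 199.2]), 0.62), (array([209.1, 219.4]), 0.56)]
top hook_seat [(array([174.9, 194.3]), 0.77)]
top upper_bore [(array([347.4, 243.1]), 0.82), (array([397. , 295.1]), 0.62)]
top clevis [(array([397.4, 298.7]), 0.73), (array([412.2, 233.3]), 0.64), (array([352. , 240.1]), 0.6)]
top stand [(array([174.4, 194.8]), 0.92)]
```

View pics/crop1.png

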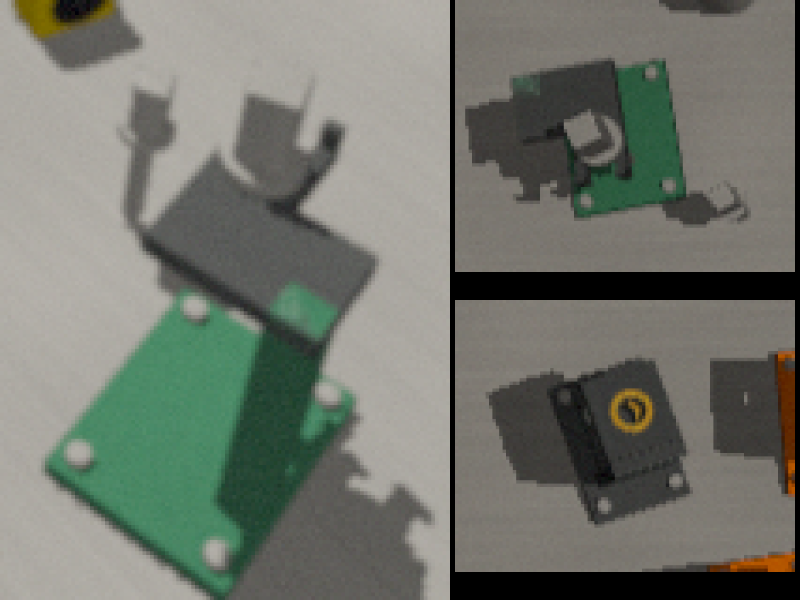

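Run:
```python
from h import *
t=cam('top');s=cam('scene')
print('Rtool\n',np.round(R.from_euler('xyz',bot.get_obs()['eef_rot']).as_matrix(),3))
print('pin headtop top', atz(t,(168.5,198.5),.218), 'scene', atz(s,(384,272),.218))
print('bore top', atz(t,(351.8,232.4),.125),'scene',atz(s,(246,167),.125))
T=lambda u,v:(130+(u-455)/3.4,160+v/3.4)
for nm,uv,z in [('tipA',(583,180),.177),('tipB',(625,170),.177),('bolt1',(652,72),.012),('bolt2',(669,186),.012),('bolt3',(586,201),.012),('small',(722,195),.05),('forkcorner',(612,62),.165),('forkcorner2',(513,78),.165)]: print(nm,np.round(atz(t,T(*uv),z),3))
q=(lambda u,v:(310+u/3.75,250+v/3.75))
for nm,uv,z in [('postTop',(305,308),.165),('fcr',(375,262),.165),('fcl',(145,235),.165),('bolt',(195,308),.012),('bolt',(78,453),.012),('bolt',(217,553),.012),('smalltop',(155,80),.05)]: print(nm,np.round(atz(s,q(*uv),z),3))
for n in [('disc',(338,151)),('post',(260,146)),('roller',(206,148)),('tape',(259,249))]: print(n[0],atz(t,n[1],.05))
```

```text
Rtool
 [[-0.     0.973  0.231]
 [-0.     0.231 -0.973]
 [-1.    -0.     0.   ]]
pin headtop top [0.58240871 0.24220223 0.218     ] scene [0.5871124  0.24898071 0.218     ]
bore top [ 0.49823287 -0.24807442  0.125     ] scene [ 0.5000546  -0.24143436  0.125     ]
tipA [0.551 0.255 0.177]
tipB [0.558 0.221 0.177]
bolt1 [0.676 0.241 0.012]
bolt2 [0.57  0.222 0.012]
bolt3 [0.557 0.297 0.012]
small [0.556 0.167 0.05 ]
forkcorner [0.649 0.238 0.165]
forkcorner2 [0.637 0.318 0.165]
postTop [0.63  0.31  0.165]
fcr [0.59  0.314 0.165]
fcl [0.654 0.244 0.165]
bolt [0.569 0.224 0.012]
bolt [0.674 0.243 0.012]
bolt [0.66  0.318 0.012]
smalltop [0.497 0.124 0.05 ]
disc [ 0.75631794 -0.22499286  0.05      ]
post [0.77502768 0.01330385 0.05      ]
roller [0.77066347 0.17892789 0.05      ]
tape [0.45991149 0.01621879 0.05      ]
```

Run:
```python
from h import *
t=cam('top');s=cam('scene')
print('small',tri([ray(t,(208.5,217)),ray(s,(351,271))]))
print('pin',tri([ray(t,(168.5,198.5)),ray(s,(384,272))]))
print('bore',tri([ray(t,(351.8,232.4)),ray(s,(246,167))]))
import cv2
s=cv2.imread('pics/scene0.png')
cv2.imwrite('pics/c2.png',cv2.resize(s[255:335,325:415],None,fx=7,fy=7,interpolation=cv2.INTER_CUBIC))
```

```text
small [0.54675598 0.15648129 0.11364338]
pin [0.58282068 0.24503342 0.21185042]
bore [ 0.49752114 -0.24760849  0.12102648]
```

View pics/c2.png

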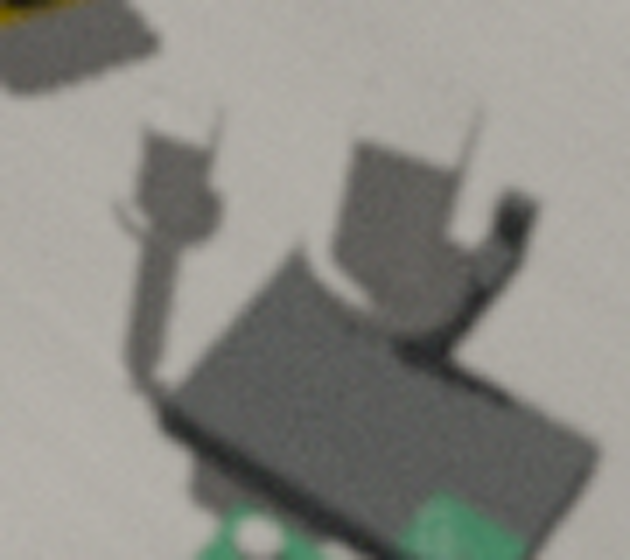

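Candidates for the pin in the scene view are the large pin in the fork at (383,283), which is the one meant, and a small standing pin at (350,280). The roller, cylinder and boxed parts are distractors. For the clevis, the dark one at (246,186) is meant; (205,157) and (268,145) are orange. The crop confirms the fork pin is larger and hangs by its collar at z≈0.21. I'll move over the clevis first.

Emit:
step_arm:
  offset:
    - [-9,36,-31]
    - [-9,36,-31]
    - [-9,36,-31]
    - [-9,36,-31]
    - [-9,36,-31]
    - [-9,36,-31]
    - [-9,36,-31]
    - [-9,36,-31]
    - [-9,36,-31]
    - [-9,36,-31]
    - [-9,36,-31]
    - [-9,36,-31]
  turn: [0,0,0,0,0,0,0,0,0,0,0,0]
  jaw: 0

```text
time: 1.95
position: [0.5083, -0.2357, 0.3285]
eef_rot: [-0.128, 1.567, -1.479]
contact_force: [1.4, -0.5, -0.1]
grip_width: 0.0931
```

```bash
cat > look.py <<'E'
from h import *
import sys,json
def look(name):
    o=bot.get_obs(); im=bot.camera('wrist'); cv2.imwrite(f'pics/{name}.png',im)
    json.dump({k:list(map(float,o[k])) for k in('position','eef_rot')},open(f'pics/{name}.json','w'))
    print(o['time'],o['position'],'force',np.round(o['contact_force'],1),o['grip_width'])
    print(np.round(R.from_euler('xyz',o['eef_rot']).as_matrix(),4))
    return o,im,cam('wrist',o)
E
python3 - <<'E'
from look import *
o,im,C=look('w1')
for q in('upper_bore','clevis'):
  print(q,[(np.round(np.array(r['location'])*[560,420],1),round(r['confidence'],2)) for r in bot.recognise(q,'wrist')])
print(proj(C,[.498,-.248,.125]))
E
```

```text
1.95 [ 0.50829513 -0.23567197  0.32854665] force [ 1.4 -0.5 -0.1] 0.09311329471030463
[[ 4.000e-04  9.760e-01  2.179e-01]
 [-4.200e-03  2.179e-01 -9.760e-01]
 [-1.000e+00 -5.000e-04  4.200e-03]]
upper_bore [(array([445.3, 211.2]), 0.7), (array([354.4, 349.3]), 0.68), (array([283.8, 187. ]), 0.63)]
clevis [(array([285.5, 183.3]), 0.87), (array([445.4, 211.3]), 0.85), (array([354.9, 350.8]), 0.67)]
[285.99685693 196.00295459]
```

View pics/w1.png

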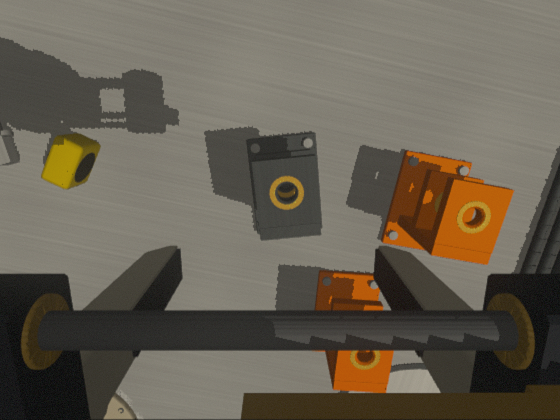

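```bash
cat > bore.py <<'E'
from look import *
def bore(im,C,near,r=45,z=.125,save=None):
    u,v=map(int,near); x0,y0=u-r,v-r
    c=im[y0:y0+2*r,x0:x0+2*r]; hsv=cv2.cvtColor(c,cv2.COLOR_BGR2HSV)
    m=((hsv[...,0]>15)&(hsv[...,0]<35)&(hsv[...,1]>110)&(hsv[...,2]>60)).astype(np.uint8)
    cs,_=cv2.findContours(m,cv2.RETR_EXTERNAL,cv2.CHAIN_APPROX_NONE); c=max(cs,key=len)
    e=cv2.fitEllipse(c); uv=np.array(e[0])+[x0,y0]; print('ellipse',uv,e[1],'->',atz(C,uv,z)); return uv
E
python3 - <<'E'
from bore import *
import json
im=cv2.imread('pics/w1.png');o=json.load(open('pics/w1.json'));C=cam('wrist',o); uv=bore(im,C,(287,193),30)
t=cam('top'); it=cv2.imread('pics/top0.png'); uv2=bore(it,t,(352,232),15)
s=cam('scene'); isc=cv2.imread('pics/scene0.png'); uv3=bore(isc,s,(246,167),12)
print(tri([ray(C,uv),ray(t,uv2),ray(s,uv3)]))
E
```

```text
ellipse [286.25162315 192.33299828] (33.31801986694336, 34.06018829345703) -> [ 0.50179189 -0.24739378  0.125     ]
ellipse [351.43180752 232.08080006] (11.994738578796387, 12.677813529968262) -> [ 0.49913817 -0.24707779  0.125     ]
ellipse [244.82513714 166.0127697 ] (7.997574806213379, 13.824658393859863) -> [ 0.4997098  -0.24686053  0.125     ]
[ 0.50010368 -0.24727396  0.1243474 ]
```

Emit:
step_arm:
  offset:
    - [0,17,-46]
    - [0,17,-46]
    - [0,17,-46]
    - [0,17,-46]
    - [0,17,-46]
    - [0,17,-46]
    - [0,17,-46]
    - [0,17,-46]
    - [0,17,-46]
    - [0,17,-46]
  turn: [0,0,0,0,0,0,0,0,0,0]

```text
time: 3.1
position: [0.5787, 0.2413, 0.3232]
eef_rot: [-0.107, 1.557, -1.486]
contact_force: [0.4, 0.4, 0.2]
grip_width: 0.0929
```

Run:
```python
from look import *
o,im,C=look('w2')
r=bot.cut_out('pin','wrist')
for x in r: print(np.array(x['location'])*[560,420],x['confidence'],x['mask'].sum())
print('pred',proj(C,[.5828,.245,.218]),proj(C,[.5828,.245,.173]))
cv2.imwrite('pics/w2c.png',cv2.resize(im[120:270,190:390],None,fx=4,fy=4,interpolation=2))
```

```text
3.1 [0.57871115 0.24130096 0.32324207] force [0.4 0.4 0.2] 0.09286097948135293
[[ 0.0012  0.9816  0.1909]
 [-0.0137  0.1909 -0.9815]
 [-0.9999 -0.0015  0.0137]]
[345.52  259.014] 0.76 962
[270.592 188.286] 0.61 1874
pred [271.51053752 202.19442266] [271.59430297 189.86048163]
```

View pics/w2.png

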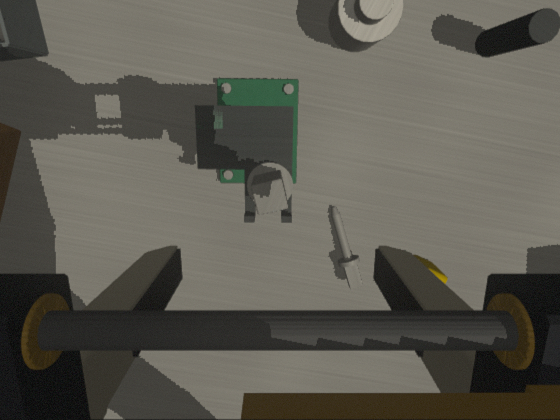

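View pics/w2c.png

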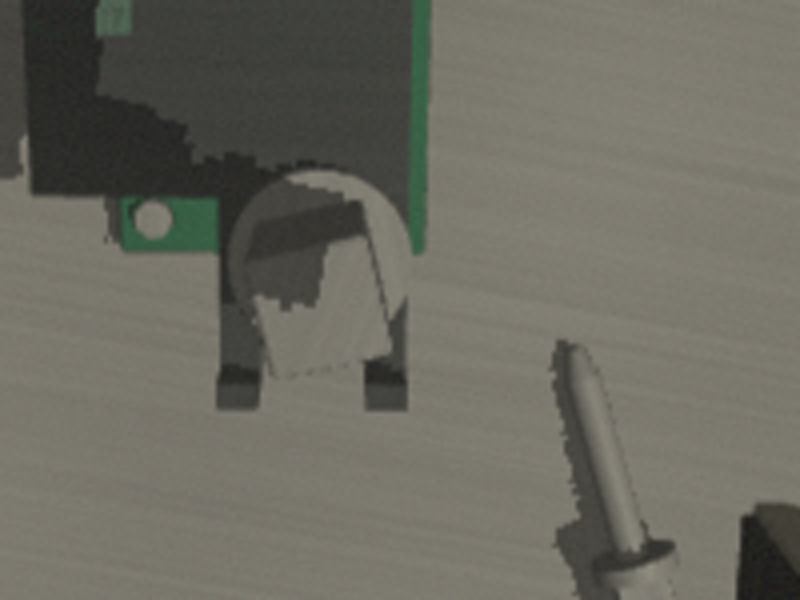

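Run:
```python
from look import *
import json
o=json.load(open('pics/w2.json'));C=cam('wrist',o)
f=lambda u,v:(189.6+u/4,119.6+v/4)
P=[atz(C,f(*c),.218) for c in[(272,378),(392,352),(364,235),(248,262)]]
P=np.array(P);print(P,P.mean(0));e=P[1]-P[0];e2=P[2]-P[1];print(np.linalg.norm(e),np.linalg.norm(e2),np.arctan2(e[1],e[0]),np.arctan2(e2[1],e2[0]))
print('collar',atz(C,f(320,261),.173))
Rm=R.from_euler('xyz',o['eef_rot']).as_matrix();print('toolz',np.arctan2(Rm[1,2],Rm[0,2]), 'tool y',np.arctan2(Rm[1,1],Rm[0,1]))
print('tips',atz(C,f(240,375),.177),atz(C,f(386,375),.177))
# top refine
t=cam('top');s=cam('scene')
print(proj(t,P.mean(0)),proj(s,P.mean(0)))
o=bot.get_obs();print(o['time'],o['position'],o['joint_positions'])
```

```text
[[0.57168444 0.25362391 0.218     ]
 [0.58095203 0.23226805 0.218     ]
 [0.60191398 0.241793   0.218     ]
 [0.59286586 0.26197418 0.218     ]] [0.58685408 0.24741478 0.218     ]
0.02328005798905245 0.023024506925727568 -1.1613612041930854 0.42650067554413135
collar [0.58682855 0.24752738 0.173     ]
toolz -1.378698681676697 tool y 0.1920773944144227
tips [0.55946498 0.26008477 0.177     ] [0.56543676 0.22878246 0.177     ]
[166.57430762 196.85579706] [383.3277336  271.34942983]
3.2 [0.57766912 0.24761575 0.32255402] [-0.3091532   0.4001394  -0.27434341  1.69435762  0.13005815  1.06924003
 -1.99567346]
```

Emit:
step_arm:
  offset:
    - [20,5,0]
    - [20,4,0]
    - [20,0,0]
    - [0,0,0]
  turn: [-0.107,-0.107,0,0]

```text
time: 3.6
position: [0.5882, 0.2442, 0.2599]
eef_rot: [-0.395, 1.558, -1.544]
contact_force: [0.2, -0.8, 0.1]
grip_width: 0.093
```

Run:
```python
from look import *
o,im,C=look('w3')
cv2.imwrite('pics/w3c.png',cv2.resize(im[130:280,180:380],None,fx=4,fy=4,interpolation=2))
print(bot.get_obs()['position'])
```

```text
3.6 [0.58821674 0.24421797 0.25988934] force [ 0.2 -0.8  0.1] 0.09302046974979934
[[ 3.000e-04  9.125e-01  4.090e-01]
 [-1.250e-02  4.090e-01 -9.124e-01]
 [-9.999e-01 -4.800e-03  1.160e-02]]
[0.5889525  0.24435423 0.26135915]
```

View pics/w3c.png

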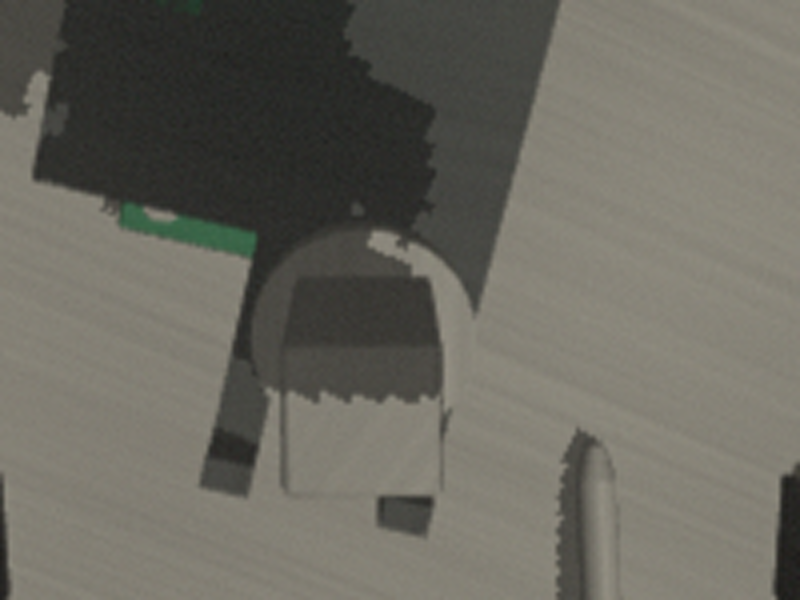

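Run:
```python
from look import *
import json
o=json.load(open('pics/w3.json'));C=cam('wrist',o)
p=atz(C,(270.35,234.85),.218);print(p)
f=lambda u,v:(179.6+u/4,129.6+v/4)
print('collar',atz(C,f(363,336),.173))
o=bot.get_obs();Rm=R.from_euler('xyz',o['eef_rot']).as_matrix();print(Rm.round(4))
for z in(.178,): print('offset mm',Rm.T@(np.array([p[0],p[1],z])-o['position'])*1000)
```

```text
[0.58701327 0.24750528 0.218     ]
collar [0.58720649 0.24791418 0.173     ]
[[ 0.0021  0.9128  0.4085]
 [-0.0119  0.4085 -0.9127]
 [-0.9999 -0.003   0.0117]]
offset mm [83.31153849 -0.23324807 -4.64447105]
```

Emit:
step_arm:
  offset:
    - [25,0,-5]
    - [25,0,0]
    - [20,0,0]
    - [8,0,0]
    - [0,0,0]
  turn: [0,0,0,0,0]

```text
time: 4.15
position: [0.5919, 0.244, 0.1878]
eef_rot: [0.384, 1.556, -0.775]
contact_force: [-0.0, -0.2, 0.1]
grip_width: 0.0927
```

Run:
```python
from look import *
o,im,C=look('w4')
cv2.imwrite('pics/w4.png',im)
o=bot.get_obs();Rm=R.from_euler('xyz',o['eef_rot']).as_matrix();print(Rm.round(4))
print('offset mm',Rm.T@(np.array([.5870,.2475,.178])-o['position'])*1000)
```

```text
4.15 [0.59189951 0.24400191 0.18778247] force [-0.  -0.2  0.1] 0.09270891220333188
[[ 0.0109  0.9162  0.4006]
 [-0.0106  0.4008 -0.9161]
 [-0.9999  0.0057  0.0141]]
[[ 0.0116  0.9162  0.4005]
 [-0.0103  0.4006 -0.9162]
 [-0.9999  0.0065  0.0141]]
offset mm [10.32237968 -3.47322363 -5.33045314]
```

View pics/w4.png

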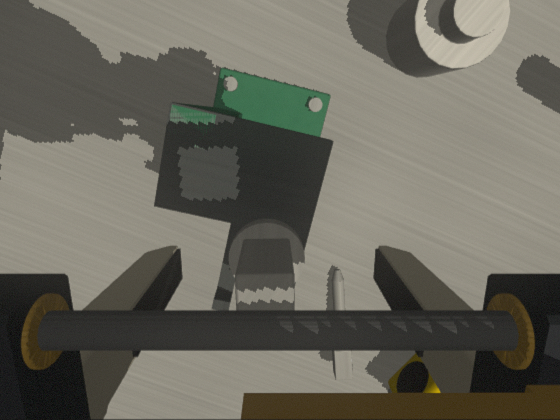

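Emit:
step_arm:
  offset:
    - [5,-2,-5]
    - [4,-2,-1]
    - [0,0,0]
  turn: [0,0,0]

```text
time: 4.5
position: [0.5872, 0.2487, 0.1819]
eef_rot: [0.667, 1.553, -0.493]
contact_force: [-0.7, -0.7, 0.3]
grip_width: 0.0923
```

```bash
cat > st.py <<'E'
from h import *
import sys
o=bot.get_obs();Rm=R.from_euler('xyz',o['eef_rot']).as_matrix();print(o['time'],o['position'].round(4),o['contact_force'].round(1),o['ft_torque'].round(2),round(o['grip_width'],4));print(Rm.round(4))
if len(sys.argv)>3: print('offset mm',(Rm.T@(np.array(list(map(float,sys.argv[1:4])))-o['position'])*1000).round(1))
E
python3 st.py .587 .2475 .178
```

```text
4.5 [0.5872 0.2487 0.1819] [-0.7 -0.7  0.3] [-0.    0.01 -0.02] 0.0923
[[ 0.0158  0.9165  0.3998]
 [-0.0085  0.4    -0.9165]
 [-0.9998  0.0111  0.0141]]
offset mm [ 3.9 -0.7  1. ]
```

Emit:
step_arm:
  offset:
    - [2,0,1]
    - [0,0,0]
  turn: [0,0]

```text
time: 4.7
position: [0.5877, 0.2481, 0.1805]
eef_rot: [0.708, 1.552, -0.451]
contact_force: [0.3, -0.3, 0.2]
grip_width: 0.0931
```

Emit:
step_arm:
  offset:
    - [0,0,0]
    - [0,0,0]
    - [0,0,0]
    - [0,0,0]
    - [0,0,0]
  turn: [0,0,0,0,0]
  jaw: 255
  squeeze: 40

```text
time: 5.2
position: [0.588, 0.248, 0.1808]
eef_rot: [0.726, 1.552, -0.433]
contact_force: [-0.2, -0.3, 0.7]
grip_width: 0.0577
```

```bash
python3 st.py .587 .2475 .178
```

```text
5.2 [0.588  0.248  0.1808] [-0.2 -0.3  0.7] [-0.01  0.04  0.05] 0.0577
[[ 0.0171  0.9164  0.4   ]
 [-0.0079  0.4001 -0.9164]
 [-0.9998  0.0125  0.0141]]
offset mm [ 2.7 -1.2  0. ]
```

Emit:
step_arm:
  offset:
    - [1,0,0]
    - [0,-1,0]
    - [0,0,0]
    - [0,0,0]
    - [0,0,0]
    - [0,0,0]
  turn: [0,0,0,0,0,0]

```text
time: 5.8
position: [0.587, 0.2477, 0.1797]
eef_rot: [0.733, 1.552, -0.426]
contact_force: [0.1, -0.5, -0.8]
grip_width: 0.0235
```

```bash
python3 st.py .587 .2475 .178
python3 - <<'E'
from look import *
o,im,C=look('w5')
E
```

```text
5.8 [0.587  0.2477 0.1797] [ 0.1 -0.5 -0.8] [0.02 0.08 0.07] 0.0235
[[ 0.017   0.9164  0.4   ]
 [-0.0077  0.4002 -0.9164]
 [-0.9998  0.0125  0.0139]]
offset mm [ 1.7 -0.1  0.2]
5.8 [0.58697623 0.24772667 0.17965709] force [ 0.1 -0.5 -0.8] 0.02348017009477847
[[ 0.017   0.9164  0.4   ]
 [-0.0077  0.4002 -0.9164]
 [-0.9998  0.0125  0.0139]]
```

View pics/w5.png

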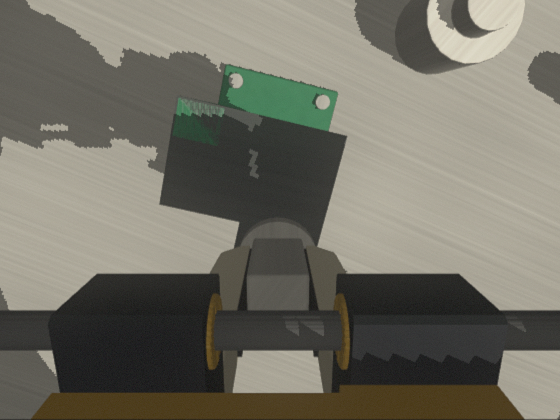

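Emit:
step_arm:
  offset:
    - [-6,0,0]
    - [-10,0,0]
    - [-10,0,0]
    - [-10,0,0]
  turn: [0,0,0,0]

```text
time: 6.25
position: [0.5846, 0.2468, 0.2156]
eef_rot: [0.429, 1.555, -0.73]
contact_force: [-0.1, -0.2, -4.5]
grip_width: 0.024
```

```bash
python3 st.py .587 .2475 .220
python3 - <<'E'
from look import *
o,im,C=look('w6')
s=bot.camera('scene')
o6=np.zeros((420,800,3),np.uint8);o6[:,:560]=im;c=cv2.resize(s[220:340,320:440],(240,240));o6[:240,560:]=c;cv2.imwrite('pics/w6b.png',o6)
E
```

```text
6.25 [0.5846 0.2468 0.2156] [-0.1 -0.2 -4.5] [ 0.06 -0.   -0.04] 0.024
[[ 0.0118  0.9164  0.4002]
 [-0.0105  0.4003 -0.9163]
 [-0.9999  0.0066  0.0144]]
offset mm [-4.3  2.5  0.4]
6.25 [0.58463677 0.24680305 0.21564836] force [-0.1 -0.2 -4.5] 0.02397578434041981
[[ 0.0118  0.9164  0.4002]
 [-0.0105  0.4003 -0.9163]
 [-0.9999  0.0066  0.0144]]
```

View pics/w6b.png

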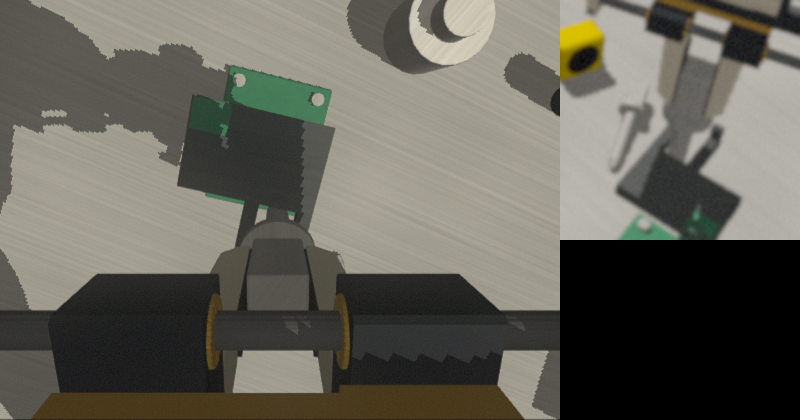

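Emit:
step_arm:
  offset:
    - [-3,-10,-2]
    - [0,-15,-4]
    - [0,-15,-4]
    - [0,-15,-4]
    - [0,-15,-4]
    - [0,-10,-2]
  turn: [0,0,0,0,0,0]

```text
time: 6.95
position: [0.4982, 0.2319, 0.2187]
eef_rot: [0.529, 1.554, -0.631]
contact_force: [0.5, 0.5, -4.2]
grip_width: 0.0239
```

```bash
python3 st.py .513 .234 .220
```

```text
6.95 [0.4982 0.2319 0.2187] [ 0.5  0.5 -4.2] [-0.01  0.06 -0.04] 0.0239
[[ 0.0136  0.9167  0.3994]
 [-0.0099  0.3996 -0.9166]
 [-0.9999  0.0085  0.0145]]
offset mm [-1.1 14.4  4. ]
```

Emit:
step_arm:
  offset:
    - [-20,0,0]
    - [-20,0,0]
    - [-20,0,0]
    - [-20,-3,7]
    - [0,-8,19]
    - [0,-13,30]
    - [0,-16,37]
    - [0,-16,37]
    - [0,-16,37]
    - [0,-16,37]
    - [0,-16,37]
    - [0,-16,37]
  turn: [0,0,0,0,0,0,0,0,0,0,0,0]

```text
time: 8.15
position: [0.4916, -0.075, 0.3055]
eef_rot: [0.583, 1.554, -0.563]
contact_force: [0.4, 0.4, -4.9]
grip_width: 0.0235
```

```bash
python3 st.py .5005 -.2473 .285
```

```text
8.15 [ 0.4916 -0.075   0.3055] [ 0.4  0.4 -4.9] [ 0.   -0.14 -0.05] 0.0235
[[ 0.014   0.9108  0.4126]
 [-0.0088  0.4128 -0.9108]
 [-0.9999  0.0091  0.0138]]
offset mm [ 22.2 -63.2 160.3]
```

Emit:
step_arm:
  offset:
    - [0,-12,30]
    - [0,-12,30]
    - [0,-12,30]
    - [0,-10,26]
    - [0,-8,18]
    - [0,-3,6]
    - [0,0,0]
    - [0,0,0]
  turn: [0,0,0,0,0,0,0,0]

```text
time: 8.95
position: [0.4916, -0.2368, 0.3068]
eef_rot: [0.461, 1.554, -0.693]
contact_force: [0.4, -0.4, -5.2]
grip_width: 0.0235
```

```bash
python3 st.py .5005 -.2473 .285
python3 - <<'E'
from look import *
o,im,C=look('w7')
cv2.imwrite('pics/w7c.png',cv2.resize(im[140:290,180:380],None,fx=4,fy=4,interpolation=2))
E
```

```text
8.95 [ 0.4916 -0.2368  0.3068] [ 0.4 -0.4 -5.2] [ 0.03  0.05 -0.06] 0.0235
[[ 0.0126  0.9144  0.4045]
 [-0.0104  0.4047 -0.9144]
 [-0.9999  0.0073  0.0146]]
offset mm [22.   3.7 12.9]
8.95 [ 0.49158392 -0.23675128  0.30680664] force [ 0.4 -0.4 -5.2] 0.023462298227913857
[[ 0.0126  0.9144  0.4045]
 [-0.0104  0.4047 -0.9144]
 [-0.9999  0.0073  0.0146]]
```

View pics/w7.png

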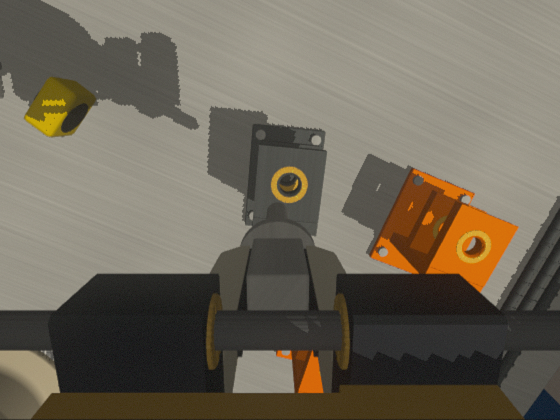

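View pics/w7c.png

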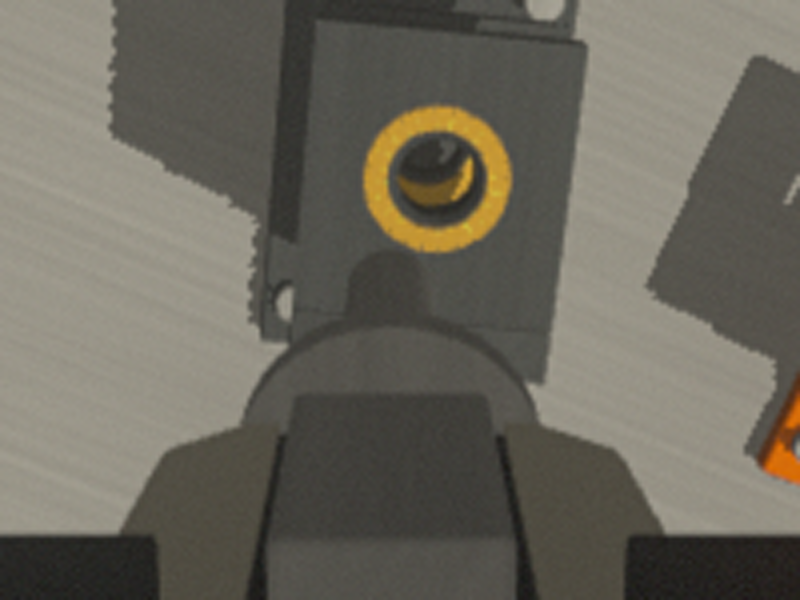

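```bash
cat > ov.py <<'E'
from look import *
import json
def TP(o,p):
    Rm=R.from_euler('xyz',o['eef_rot']).as_matrix(); return Rm@np.array(p)/1000+o['position']
def overlay(name,y0=0,z0=0,ty=0,tz=0,sx=14.7,win=(140,290,180,380)):
    o=json.load(open(f'pics/{name}.json'));o={k:np.array(v) for k,v in o.items()}
    im=cv2.imread(f'pics/{name}.png');C=cam('wrist',o);r0,r1,c0,c1=win
    big=cv2.resize(im[r0:r1,c0:c1],None,fx=4,fy=4,interpolation=2)
    a=np.linspace(0,2*np.pi,60)
    # pin axis: at tool x: (y0+ty*x, z0+tz*x) with x from collar underside
    for d,rad,col in[(100,4,(0,0,255)),(86,8,(0,255,0)),(-8,20,(255,0,255)),(0,20,(255,0,0))]:
        x=sx+d
        pts=[proj(C,TP(o,[x,y0+ty*d+rad*np.cos(t),z0+tz*d+rad*np.sin(t)])) for t in a]
        pts=((np.array(pts)-[c0,r0]+.5)*4).astype(np.int32);cv2.polylines(big,[pts],True,col,1)
    cv2.imwrite(f'pics/{name}_ov.png',big); return o,C,im
E
python3 - <<'E'
from ov import *
from bore import bore
o,C,im=overlay('w7')
bore(im,C,(288,185),30)
E
```

```text
ellipse [288.83278656 184.29403114] (35.77488708496094, 36.347286224365234) -> [ 0.50171502 -0.24733495  0.125     ]
```

View pics/w7_ov.png

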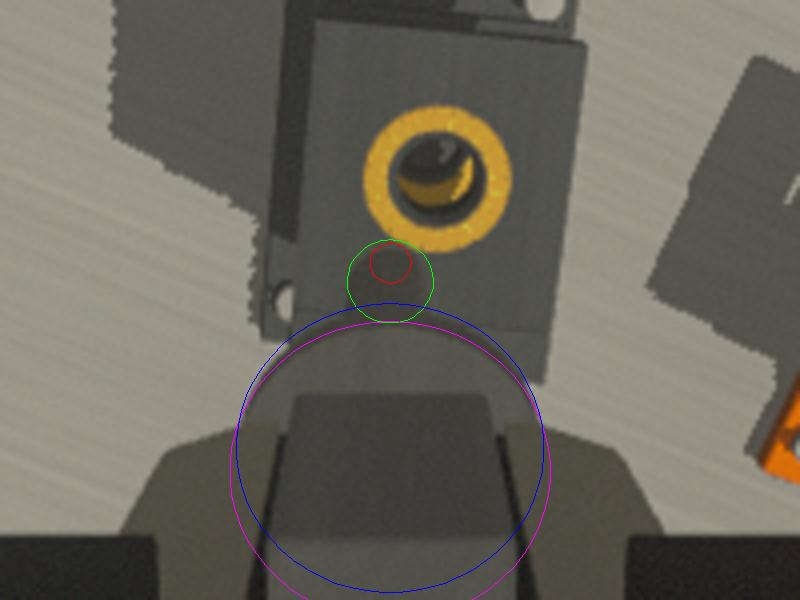

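Run:
```python
from ov import *
o,C,im=overlay('w7',y0=-1.5,z0=-.3,ty=-0.004,tz=-.004)
b=cv2.imread('pics/w7_ov.png');b=b[180:480,200:600]
b=np.clip((b.astype(float))*2.2,0,255).astype(np.uint8)
cv2.imwrite('pics/w7_ov2.png',cv2.resize(b,None,fx=2,fy=2))
```

```text
(no output)
```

View pics/w7_ov2.png

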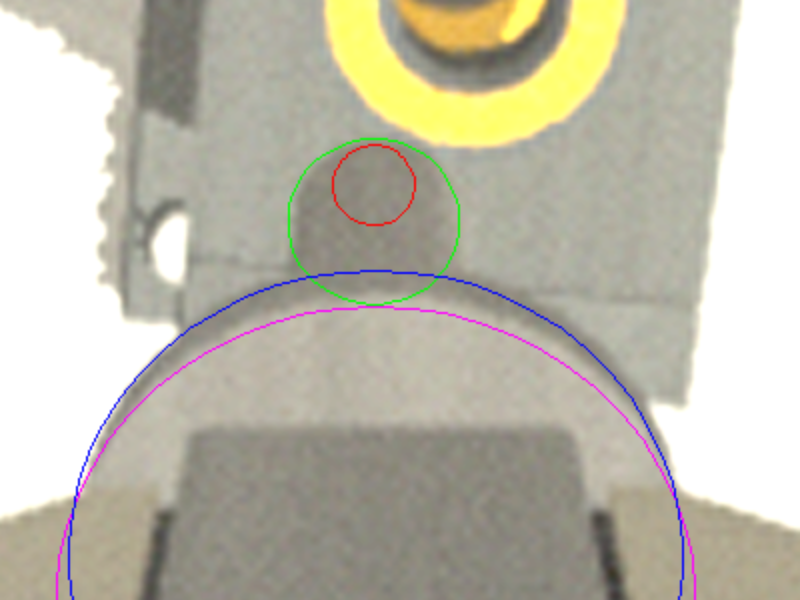

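Run:
```python
from ov import *
o=bot.get_obs();Rm=R.from_euler('xyz',o['eef_rot']).as_matrix()
tip=TP(o,[114.7,-2.3,-.7]);print('tip',tip)
print('off',Rm.T@(np.array([.5017,-.2473,.137])-tip)*1000, o['position'],o['time'])
```

```text
tip [ 0.49071144 -0.23796415  0.19213342]
off [55.36180564  5.86017068 12.17903914] [ 0.49165229 -0.23647671  0.30684511] 9.0
```

Emit:
step_arm:
  offset:
    - [8,2,4]
    - [8,2,4]
    - [8,1,3]
    - [8,0,0]
    - [8,0,0]
    - [6,0,0]
    - [4,0,0]
    - [0,0,0]
    - [0,0,0]
  turn: [0,0,0,0,0,0,0,0,0]

```text
time: 9.9
position: [0.5026, -0.2417, 0.2515]
eef_rot: [0.492, 1.557, -0.656]
contact_force: [0.2, -0.8, -4.8]
grip_width: 0.0234
```

Run:
```python
from ov import *
from bore import bore
o,im,C=look('w8')
overlay('w8',y0=-1.6,z0=.2,ty=-0.007,tz=-.009)
b=cv2.imread('pics/w8_ov.png')[100:400,200:600]
cv2.imwrite('pics/w8_ov2.png',cv2.resize(np.clip(b.astype(float)*1.8,0,255).astype(np.uint8),None,fx=2,fy=2))
bore(im,C,(282,190),35)
Rm=R.from_euler('xyz',o['eef_rot']).as_matrix()
tip=TP(o,[114.7,-2.3,-.7]);print('tip',tip)
print('off',Rm.T@(np.array([.5017,-.2473,.130])-tip)*1000)
```

```text
9.9 [ 0.50262216 -0.24173634  0.25148762] force [ 0.2 -0.8 -4.8] 0.023373485088347648
[[ 0.0111  0.912   0.4101]
 [-0.0085  0.4102 -0.912 ]
 [-0.9999  0.0066  0.0123]]
ellipse [280.94623184 205.90933228] (37.51645278930664, 39.82225036621094) -> [ 0.50211808 -0.24706573  0.125     ]
tip [ 0.5015108  -0.24302147  0.13677501]
off [ 6.81300193 -1.62716436  3.89585261]
```

View pics/w8_ov2.png

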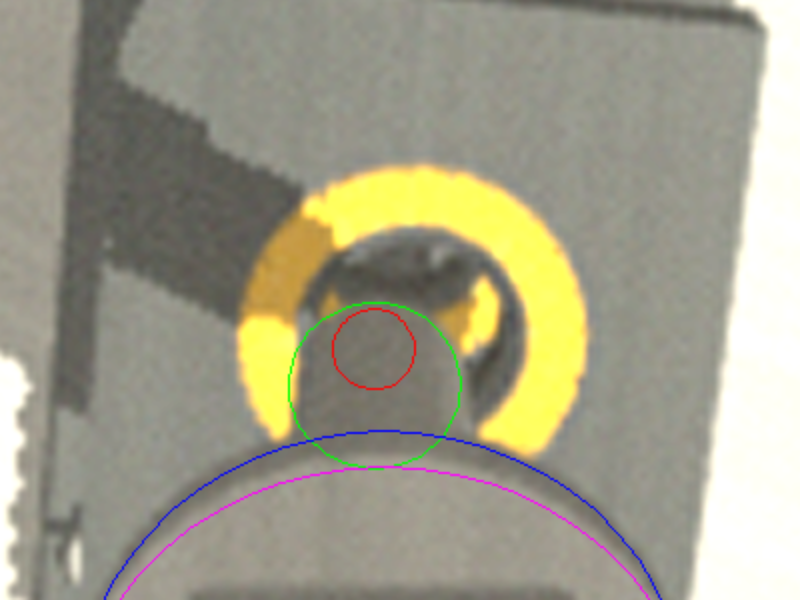

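Emit:
step_arm:
  offset:
    - [2,-1,2.5]
    - [2,-1,1.5]
    - [0,0,0]
    - [0,0,0]
  turn: [0,0,0,0]

```text
time: 10.35
position: [0.5029, -0.2471, 0.2482]
eef_rot: [0.52, 1.555, -0.629]
contact_force: [0.0, 0.4, -3.9]
grip_width: 0.0238
```

```bash
cat > l9.py <<'E'
from ov import *
import sys
n=sys.argv[1]
o,im,C=look(n)
overlay(n,y0=-1.6,z0=.5,ty=-0.007,tz=-.009)
b=cv2.imread(f'pics/{n}_ov.png')[100:400,200:600]
cv2.imwrite(f'pics/{n}_ov2.png',cv2.resize(np.clip(b.astype(float)*1.8,0,255).astype(np.uint8),None,fx=2,fy=2))
Rm=R.from_euler('xyz',o['eef_rot']).as_matrix()
tip=TP(o,[114.7,-2.3,-.4]);print('tip',tip)
print('off',Rm.T@(np.array([.5019,-.2472,tip[2]])-tip)*1000, o['contact_force'].round(1),o['ft_torque'].round(2))
pd=Rm@np.array([1,-.007,-.009]);print('pin dir',pd.round(4))
E
python3 l9.py w9
```

```text
10.35 [ 0.5028791  -0.24705537  0.24824611] force [ 0.   0.4 -3.9] 0.02382750071690556
[[ 0.013   0.9121  0.4097]
 [-0.0094  0.4098 -0.9121]
 [-0.9999  0.008   0.0139]]
tip [ 0.50210388 -0.24871427  0.13353697]
off [-0.01691669  0.4345764  -1.46473429] [ 0.   0.4 -3.9] [-0.   -0.01  0.01]
pin dir [ 0.0029 -0.0041 -1.0001]
```

View pics/w9_ov2.png

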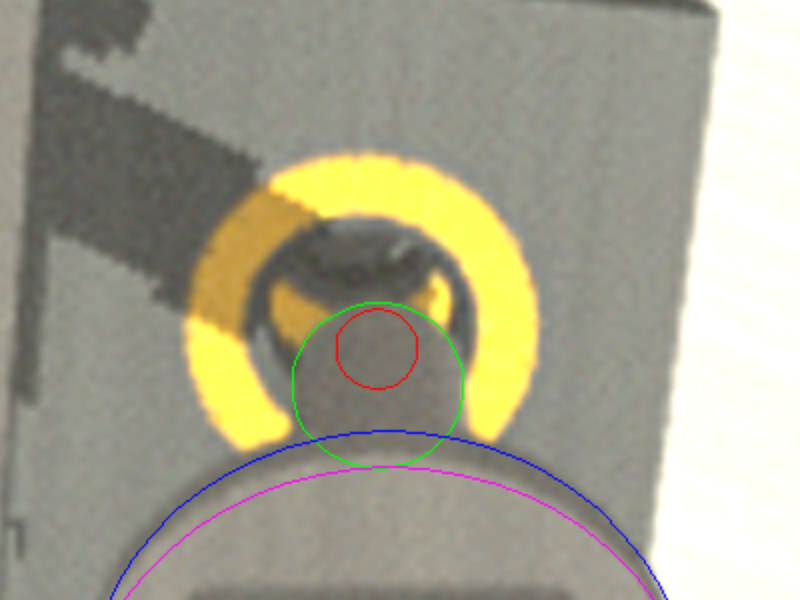

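Emit:
step_arm:
  offset:
    - [4,0.5,-1.5]
    - [4,0,0]
    - [4,0,0]
    - [0,0,0]
  turn: [0,0,0,0]

```text
time: 10.8
position: [0.5028, -0.2453, 0.2352]
eef_rot: [0.523, 1.555, -0.626]
contact_force: [-0.4, 0.2, -3.2]
grip_width: 0.0238
```

```bash
python3 l9.py w10
```

```text
10.8 [ 0.50282289 -0.24525398  0.23519181] force [-0.4  0.2 -3.2] 0.023833025289245847
[[ 0.013   0.9121  0.4099]
 [-0.0094  0.41   -0.912 ]
 [-0.9999  0.008   0.0139]]
tip [ 0.50204958 -0.24690724  0.12048257]
off [ 0.00080307 -0.2564603   0.20570442] [-0.4  0.2 -3.2] [ 0.03 -0.01 -0.01]
pin dir [ 0.0029 -0.004  -1.0001]
```

View pics/w10_ov2.png

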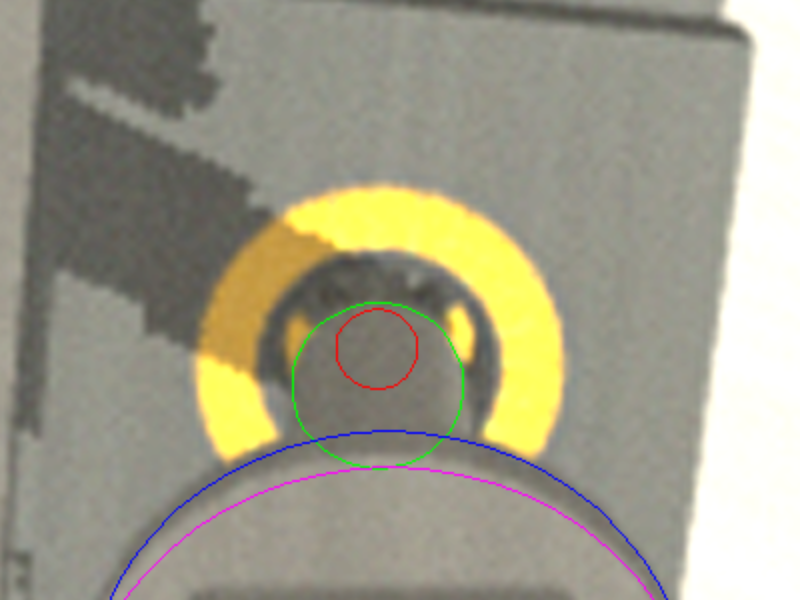

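Emit:
step_arm:
  offset:
    - [4,0,0]
    - [4,0,0]
    - [4,0,0]
    - [0,0,0]
  turn: [0,0,0,0]

```text
time: 11.25
position: [0.5031, -0.2455, 0.2224]
eef_rot: [0.52, 1.555, -0.628]
contact_force: [-1.1, 0.1, -5.0]
grip_width: 0.0237
```

```bash
python3 l9.py w11
```

```text
11.25 [ 0.50312479 -0.24552416  0.22240725] force [-1.1  0.1 -5. ] 0.023743482410548463
[[ 0.0132  0.9121  0.4099]
 [-0.0096  0.41   -0.912 ]
 [-0.9999  0.0081  0.0141]]
tip [ 0.5023729  -0.24719918  0.10769818]
off [-0.00621695 -0.43164926 -0.19307773] [-1.1  0.1 -5. ] [0.02 0.04 0.04]
pin dir [ 0.0031 -0.0042 -1.0001]
```

View pics/w11_ov2.png

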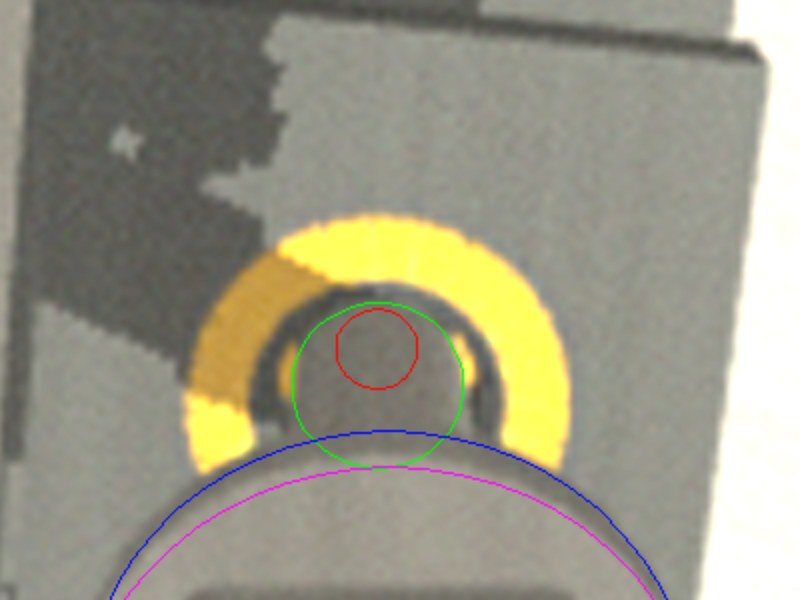

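Emit:
step_arm:
  offset:
    - [4,-0.4,-0.2]
    - [4,-0.1,0]
    - [4,-0.1,-0.1]
    - [4,0,0]
    - [4,0,-0.1]
    - [0,0,0]
  turn: [0,0,0,0,0,0]

```text
time: 11.9
position: [0.5029, -0.2457, 0.201]
eef_rot: [0.535, 1.554, -0.614]
contact_force: [-0.4, 0.1, -4.4]
grip_width: 0.0238
```

```bash
python3 l9.py w12
```

```text
11.9 [ 0.50294346 -0.2456779   0.20095019] force [-0.4  0.1 -4.4] 0.023773818107452122
[[ 0.0138  0.9121  0.4098]
 [-0.0097  0.4099 -0.9121]
 [-0.9999  0.0086  0.0145]]
tip [ 0.50226523 -0.24737177  0.08624095]
off [-0.00671334 -0.26271495 -0.30632794] [-0.4  0.1 -4.4] [-0.04 -0.01 -0.03]
pin dir [ 0.0037 -0.0044 -1.    ]
```

View pics/w12_ov2.png

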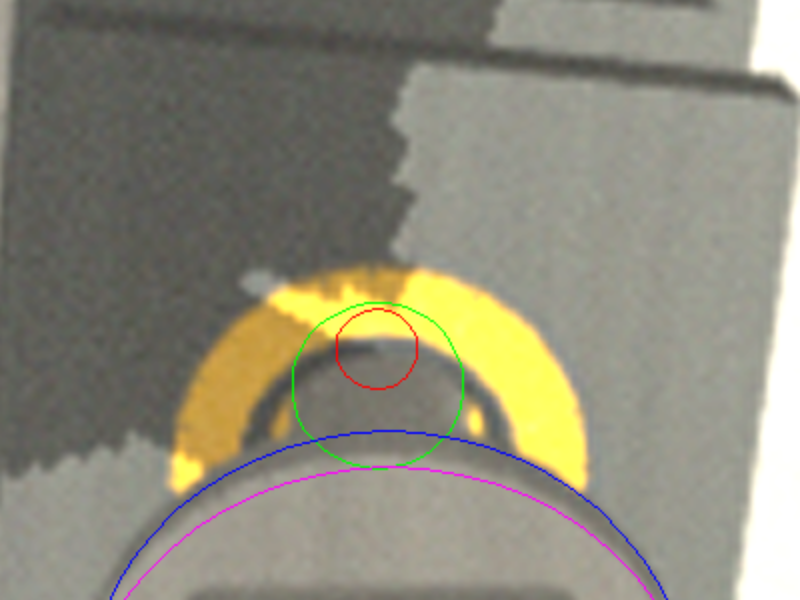

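Emit:
step_arm:
  offset:
    - [4,-0.2,-0.3]
    - [4,-0.1,-0.1]
    - [4,-0.1,-0.1]
    - [4,-0.1,-0.1]
    - [0,0,0]
  turn: [0,0,0,0,0]

```text
time: 12.45
position: [0.5028, -0.2456, 0.184]
eef_rot: [0.547, 1.553, -0.602]
contact_force: [-1.0, 0.9, -4.7]
grip_width: 0.0238
```

Emit:
step_arm:
  offset:
    - [3,-0.1,-0.1]
    - [3,0,0]
    - [3,-0.1,-0.1]
    - [0,0,0]
  turn: [0,0,0,0]

```text
time: 12.85
position: [0.5028, -0.2456, 0.1742]
eef_rot: [0.551, 1.553, -0.598]
contact_force: [0.5, -0.1, -4.9]
grip_width: 0.0237
```

```bash
python3 l9.py w13
```

```text
12.85 [ 0.50276308 -0.24562186  0.1742422 ] force [ 0.5 -0.1 -4.9] 0.02369773525946028
[[ 0.0148  0.9121  0.4098]
 [-0.0101  0.41   -0.9121]
 [-0.9998  0.0094  0.0152]]
tip [ 0.50219721 -0.24735455  0.05953293]
off [-0.00594987 -0.20771856 -0.2627485 ] [ 0.5 -0.1 -4.9] [-0.03  0.03  0.04]
pin dir [ 0.0047 -0.0047 -1.    ]
```

View pics/w13_ov2.png

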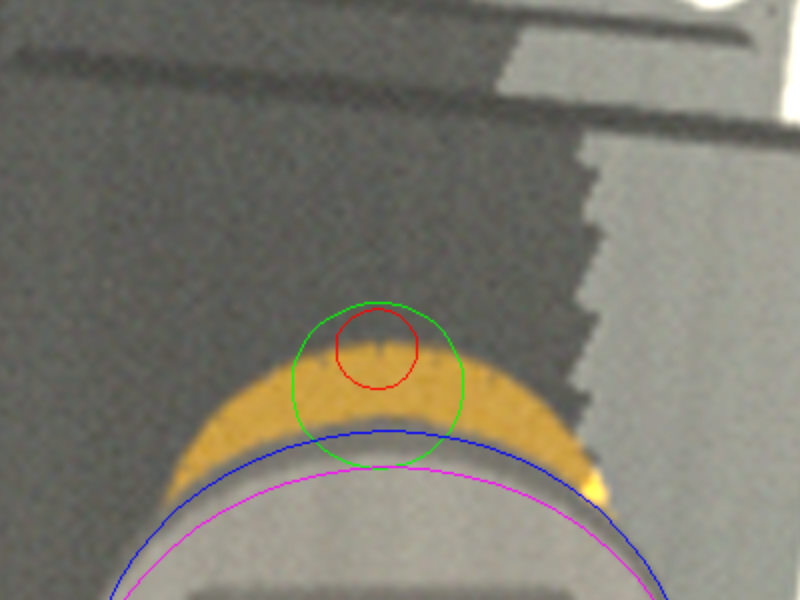

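Emit:
step_arm:
  offset:
    - [4,-0.2,-0.2]
    - [4,-0.1,-0.1]
    - [4,-0.1,-0.1]
    - [4,-0.1,-0.1]
    - [0,0,0]
    - [0,0,0]
  turn: [0,0,0,0,0,0]

```text
time: 13.5
position: [0.5025, -0.2456, 0.157]
eef_rot: [0.556, 1.553, -0.593]
contact_force: [0.3, 0.1, -4.9]
grip_width: 0.0238
```

```bash
python3 l9.py w14
python3 - <<'E'
from h import *
im=bot.camera('scene')
cv2.imwrite('pics/s14.png',cv2.resize(im[110:240,180:320],None,fx=4.5,fy=4.5,interpolation=2))
E
python3 st.py
```

```text
13.5 [ 0.50252735 -0.24560866  0.15699724] force [ 0.3  0.1 -4.9] 0.023791465390190347
[[ 0.0152  0.9121  0.4098]
 [-0.0102  0.4099 -0.9121]
 [-0.9998  0.0097  0.0155]]
tip [ 0.50200604 -0.24735864  0.04228801]
off [-0.00322991 -0.0316829  -0.18814526] [ 0.3  0.1 -4.9] [0.   0.01 0.  ]
pin dir [ 0.0051 -0.0049 -1.    ]
13.6 [ 0.5026 -0.2456  0.1571] [ 0.6  1.2 -4.4] [ 0.05  0.   -0.06] 0.0234
[[ 0.0154  0.9121  0.4097]
 [-0.0103  0.4099 -0.9121]
 [-0.9998  0.0098  0.0157]]
```

View pics/s14.png

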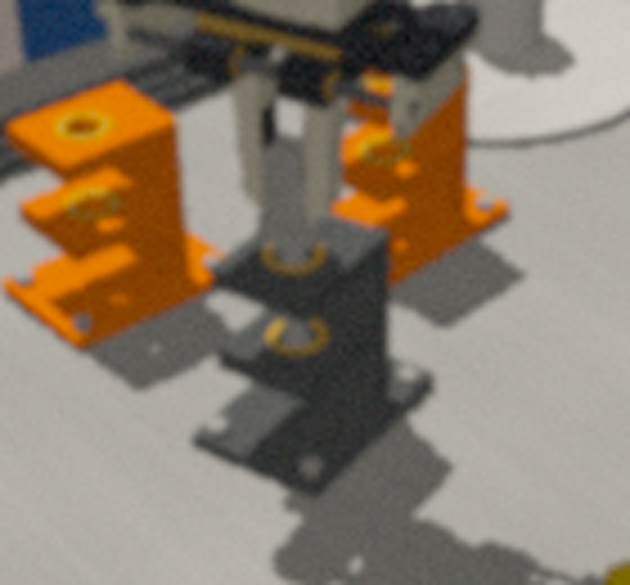

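Emit:
step_arm:
  offset:
    - [2,0,-0.2]
    - [0,0,0]
    - [0,0,0]
  turn: [0,0,0]

```text
time: 13.9
position: [0.5027, -0.2456, 0.1553]
eef_rot: [0.566, 1.552, -0.583]
contact_force: [-0.7, -0.0, -4.9]
grip_width: 0.0237
```

```bash
python3 l9.py w15
python3 - <<'E'
from h import *
im=bot.camera('scene');cv2.imwrite('pics/s15.png',im)
E
python3 st.py
```

```text
13.9 [ 0.50273389 -0.24555112  0.1553295 ] force [-0.7 -0.  -4.9] 0.02374317357978455
[[ 0.016   0.9121  0.4097]
 [-0.0106  0.4099 -0.9121]
 [-0.9998  0.0103  0.0162]]
tip [ 0.50230879 -0.24734004  0.04062048]
off [-0.008024   -0.31544689 -0.29520366] [-0.7 -0.  -4.9] [-0.    0.06 -0.02]
pin dir [ 0.0059 -0.0052 -1.    ]
14.0 [ 0.5027 -0.2455  0.1553] [ 0.3  0.2 -4.7] [-0.02  0.07 -0.08] 0.0237
[[ 0.0159  0.9121  0.4097]
 [-0.0105  0.4099 -0.9121]
 [-0.9998  0.0102  0.0161]]
```

View pics/s15.png

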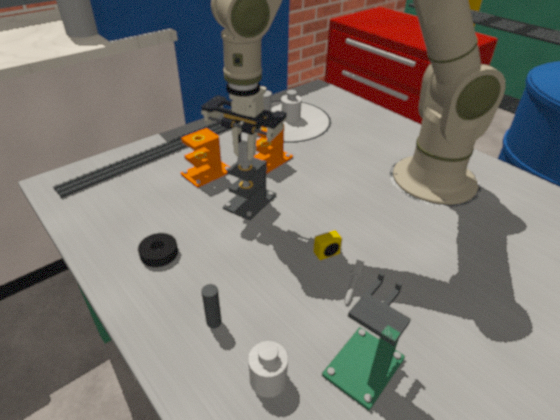

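View pics/w15_ov2.png

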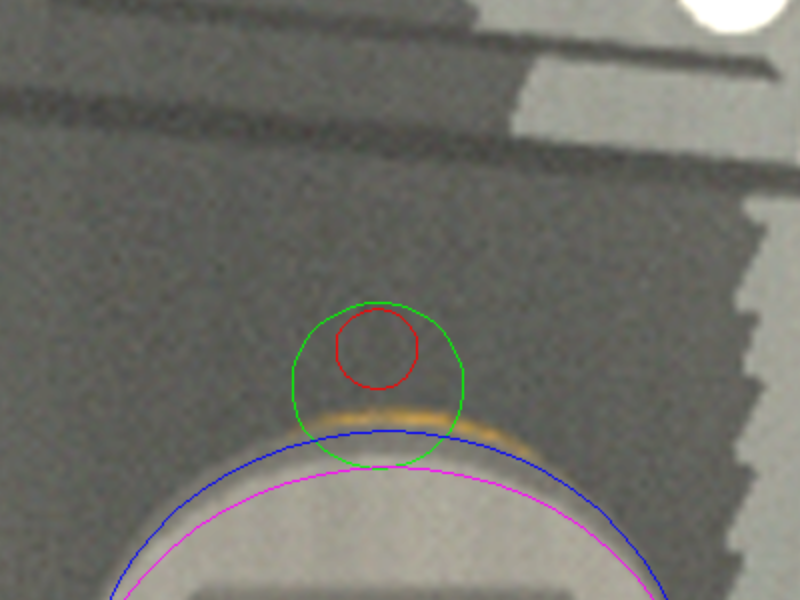

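```bash
python3 -c "
from station import bot
print(bot.job_done())"; python3 st.py
```

```text
the job is handed in; nothing more can be done
None
the job is handed in; nothing more can be done
```

The pin is through both bushings, nose down, and was still held upright in the gripper (40 N grip) when I handed the job in. I lifted it off the fork, drew it out along the stand's -x, and carried it to the dark clevis. I lowered it there under wrist-camera checks. It took 14.0 s of the 58 s allowed.

**Last checks**
- **Heights:** the collar is about 15.6 mm above the upper lug and the nose about 14 mm below the lower lug. Both are worked out from the tool height and the grip height at the fork, not measured directly. The nose below the lower lug cannot be seen in the pictures.
- **Tilt and fit:** the pin leans less than 0.01 rad and its axis is within about 0.5 mm of the bore axis. The shank shows in both bushings in the scene view.
- **Forces:** every reading during the insertion showed only the pin's weight, about 5 N, so there is no sign of rubbing. The finger opening stayed at 23.5–24 mm, so there is no sign of slip.
- **Bystanders:** the roller, post, disc and tape look unmoved in the last scene picture.

**Disagreements:** the top and wrist cameras differed by up to about 7 mm on the pin and 3 mm on the bore. I used the wrist camera for both, so its error largely cancels. The tool drifted to about 0.02 rad of tilt, which the insertion tolerated.

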